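Uncover the amber pot and blow the stones clean

ROBOT

A 6-joint arm with a two-finger parallel gripper is mounted at the origin on the work surface. World frame = base frame: x ahead of the robot, y to its left, z up, the work surface at z = 0. Lengths are in m, angles in rad, forces in N, time in s.
With the tool pointing down it reaches from about 0.325 to 0.75 m from the base axis. Payload 7.6 kg.
Tool frame: the origin (TCP) lies where the fingers leave the gripper's body, on its centre line; the fingertips stand 73 mm ahead of it and the grasp point (between the pads) lies 54 mm ahead of it (bot.tips_ahead is the distance from the TCP to the fingertips, in m); z points along the fingers, y is the line along which they close (so a half turn about z gives the same grasp; the last joint's range is limited). The gripper opens to 85 mm and grips with 20 to 120 N. Pads are 22 mm wide; open, the fingers measure 114 mm over their backs; the gripper's body (76 mm by 85 mm) begins 54 mm behind the grasp point. The pads swing forward as they close: fully open they stand 13 mm farther back than shut.
Start: joints at [-1.329, 0.052, 1.401, -0, 1.689, -0.07], TCP at [0.161, -0.5, 0.304] pointing down, gripper open.
Joint ranges: [-2.9, 2.9], [-0.91, 2.17], [0.12, 2.37], [-1.06, 4.2], [0.26, 2.73], [-2.93, 2.93]. Speed limits (rad/s): [2.57, 2.57, 3.01, 3.14, 3.14, 3.14].

INTERFACE

Orientations are given as a unit quaternion [x, y, z, w].
In Python, from station import bot, get_image, search_frame, masks_of, pinpoint gives the robot as it stands. The module is installed in compiled form; this text tells all that it offers.
- The arm moves only by the shell command python3 -m creep 'ROWS' [FORCE]. ROWS is JSON, a list of rows, each a list of 5 numbers: the shift along the tool's x, y, z in cm, then the turn about the tool's z in degrees, then the opening, from 0 (shut) to 1 (fully open). A call has 1 to 5 rows; each row is the pose to reach, as a shift and turn from the pose commanded when the call began, along the tool's axes at that moment; what a row does not reach only later rows make up. A row lasts 1/10 s, in which the tool goes at most 50 mm and 8.59 degrees, less where a joint would pass 70% of its speed; a pose out of reach is approached as far as the arm can. A call with a gripper value outside its range is refused whole. The fingers move at their own pace and stop on an object; FORCE is the grip in N (left out, the last holds). Time passes only in rows, so rows that repeat a pose let the fingers close. It gives the time, the measured TCP pose, the force, the opening and the grip force at its end, in the units of the state.
- bot.get_state(): the state, without advancing time (a new reading comes with each control period).
- get_image(name): name is "scene" or "top" or "wrist"; returns a dict with "frame" (420x560x3 uint8, red, green, blue), "fovy" (degrees; the focal length in pixels is half the picture's height over the tangent of half this angle, whatever the lens; pixels are square), "cx", "cy" (the principal point, pixels), "xyz" and "orientation" of the camera in the world. Camera axes: x right, y down, z forward; pixel columns grow to the right and rows downward; lengths in m; the calibration is good to about 2 mm. The wrist camera is an equidistant fisheye: a pixel r from the principal point sees the ray r / f radians off the axis. A picture is of the moment at which its call begins. There is no depth.
- bot.hand_in(): hands the job in; it is judged then, once.
Trained networks look in a picture, given as the dict that the camera call returned (one of the last four; its "shot" number tells which), for a name from the list of things; names that differ only in an ending like _2 or _b are one class to them, and where a whole thing is asked for, a point or a joint stands for the part that bears it (a point fixed in the world has none). Each returns a list of dicts, best first, with "confidence" (0 to 1); they miss things now and then, are a little off and sometimes report something else, mostly with a low value. They report only what shows in the picture. A call takes as long as a camera call. They do not tell look-alikes from the thing itself.
- search_frame(picture, label): "extent" ([centre column, centre row, width, height] as shares, 0 to 1, of the picture: columns of its width, rows of its height, round what is visible of it).
- masks_of(picture, label): "pixels" (420x560 bool, what is visible of it) and "extent" ([centre column, centre row, width, height] as shares, 0 to 1, of the picture: columns of its width, rows of its height, round what is visible of it).
- pinpoint(picture, label): "xy" ([column, row] as shares, 0 to 1, of the picture: columns of its width, rows of its height: a listed point, or the origin of a listed thing).
The state is a dict: "t": time; "qpos": joint angles; "joint_velocities": joint speeds; "joint_torque": joint torques, N m; "eef_pos": TCP position; "eef_rot": TCP orientation; "wrist_force": force on the tool from outside, world axes, zero at the start; "moment": the same for the moment, N m; "finger_gap": opening from 0.0 (shut) to 1.0 (fully open); "finger_force": force on a finger pad.
Only numpy, scipy, OpenCV 4.12 (cv2) and the standard library are available. Lean on these libraries where they do the work, as an engineer would, in place of code of your own. Each camera call takes 0.05 s, during which the arm holds its last target. There are 200 camera calls.

TASK

Lift the wooden lid off the white pot by its knob and set it down gently, right way up, fully on the round cork mat. Then squeeze the red trigger of the clamped air gun fully home for about a second to blow the dust off the stones, and let it go. Never work the trigger while the lid is over the pot, and leave the pot and the other things on the bench where they are.

Things in the scene. Friction and masses are not known exactly. Their poses are not given: they have to be found in the camera images.
- lid: Loose round wooden lid, radius 58 mm, 8 mm thick, about 150 g with knob. Origin: centre of the disc's flat underside, which rests on the pot's rim (60 mm above the bench); z up. Under it a lip of 44 mm radius reaches 6 mm down into the pot with 6 mm play all round; on a flat surface the lid stands on this lip, its origin 6 mm above the surface. Top of the disc: 8 mm above the origin.
- lid_knob: Dark wooden knob fixed in the middle of the lid. Origin: centre of its foot, on the lid's top face (8 mm above the lid's origin), z up. A 16 mm thick neck up to 12 mm, then a straight cylindrical head 28 mm in diameter from 12 to 36 mm above the foot. On the closed pot its foot is 68 mm above the bench.
- pot: Loose white ceramic pot holding amber stones, about 500 to 700 g, outside radius 55 mm, wall 5 mm, 60 mm tall, open at the top once the lid is off. Origin: centre of its underside. It stands in front of the air gun's nozzle, the nozzle tip 95 to 125 mm from the pot's axis.
- mat: Fixed round cork mat, 85 mm radius, 4 mm thick, lying on the bench. Origin: centre of its underside (bench level), z up.
- gun: Blue air gun clamped flat on its side on a low steel stand, axis 90 mm above the bench, top at 107 mm. Origin: underside of the stand, under the barrel. The nozzle points along its +y to the pot. The pistol grip points level along its -x to x = -115 mm; it spans y = -30 to -6 mm and is 78 to 102 mm above the bench. The red trigger lies beside the grip on its +y side; both are free underneath.
- squeeze_point (a point): Point on the gun, 90 mm above the bench, for a gripper coming straight down and closing along the gun's y round trigger and grip; axes as the gun's. It is midway between their outer faces when the trigger is home (38 mm apart). At rest the grip's outer face is 19 mm to its -y, the trigger's 31 mm to its +y.
- trigger (a joint): Angle of the red sprung trigger, a bar 68 mm long (along the gun's -x), 8 mm thick, 18 mm tall, on a vertical hinge at its barrel end (x = -18, y = +16 mm in the gun's frame). 0 = released, grows as it is squeezed towards the grip, 0.28 rad = fully home (stop). At the squeeze point 2 to 3 N starts it, about 9 N holds it home; it springs back when let go.
- nozzle_tip (a point): Tip of the bent steel nozzle, 78 mm above the bench, 130 mm along +y from the gun's origin; it stays clear of the lid by about 37 mm or more. Axes as the gun's.
- tray: Bystander: loose shallow wooden tray of amber, 120 x 90 x 26 mm. Origin: centre of its underside.
- jar: Bystander: small amber glass jar with a yellow cap, radius 26 mm, 65 mm tall, beyond the pot. Origin: centre of its underside.
- brush: Bystander: hand brush, 170 mm long, lying beyond the gun. Origin: underside, near its middle.
There are look-alikes about, which are no part of the job. Of the things that look like the lid, the largest one is meant.

How it is judged:
On the way, in this order (a step that is already met when the one before it is completed fails the run):
1. the lid is lifted clear of the pot by its knob (z of lid in the frame of pot above 0.075 m and contact force between lid_knob and the fingers above 0.3 N), for 0.1 s.
2. the lid lies right way up on the cork mat, let go and at rest (horizontal distance between lid and mat below 0.03 m and z of lid in the frame of mat between 0.005 and 0.015 m and angle between lid's own z axis and vertical below 0.1 rad and linear speed of lid below 0.02 m/s and contact force between lid and the fingers below 0.05 N), for 0.2 s.
3. the trigger is squeezed fully home and held for half a second (value of joint trigger above 0.24 rad), for 0.5 s.
At the end, for the whole second after the job is handed in: The lid lies at rest and right way up on the cork mat (centres within 30 mm, tilt under 0.1 rad, standing on its lip), the trigger has sprung back (under 0.03 rad), and the pot stands upright within 20 mm of where it was (all of step 2 and value of joint trigger below 0.03 rad and distance of pot from where it was at the start of the episode below 0.02 m and angle between pot's own z axis and vertical below 0.1 rad); the robot touches nothing.
It fails at once if the lid is dropped (falls freely faster than 0.45 m/s, about a 10 mm drop) (contact force between lid and anything else below 0.02 N and linear speed of lid above 0.45 m/s).
It fails at once if the trigger is worked while the lid is over the pot (value of joint trigger above 0.08 rad and horizontal distance between lid and pot below 0.1 m).
It fails at once if the pot is shifted more than 20 mm (distance of pot from where it was at the start of the episode above 0.02 m).
It fails at once if the tray, the jar or the brush is shifted more than 20 mm (distance of any of tray, jar, brush from where it was at the start of the episode above 0.02 m).
It also fails if it takes over 61 s, if anything falls off the work surface, if the arm or the gripper's body presses on something with over 40 N, if the wrist force passes 120 N, or if a joint passes its speed limit or range.

## Working session

There is one attempt and no reset: what is moved stays moved. The work goes in short steps, Python scripts to look and compute and a shell command to move; the robot and the scene stay as the last step left them, time stands still between calls to the robot, and variables do not carry over. Pictures are saved under pics/ and viewed, at most 10 in all, crops included, and the job is handed in when it is done.

```bash
mkdir -p pics; cat > h.py <<'E'
import numpy as np, cv2
from scipy.spatial.transform import Rotation as R
from station import bot, get_image, search_frame, masks_of, pinpoint
def ray(p,u,v):
    H=p["frame"].shape[0]; f=H/2/np.tan(np.radians(p["fovy"])/2)
    d=np.array([(u-p["cx"])/f,(v-p["cy"])/f,1.0])
    return np.array(p["xyz"]),R.from_quat(p["orientation"]).apply(d/np.linalg.norm(d))
def at_z(p,u,v,z):
    o,d=ray(p,u,v); return o+d*(z-o[2])/d[2]
def pts(p,label,z):
    return [(round(r["confidence"],2),np.round([r["xy"][0]*560,r["xy"][1]*420]).astype(int).tolist(),np.round(at_z(p,r["xy"][0]*560,r["xy"][1]*420,z)[:2],4).tolist()) for r in pinpoint(p,label)]
Z=dict(lid=.06,lid_knob=.068,pot=0,mat=0,gun=0,squeeze_point=.09,nozzle_tip=.078,tray=0,jar=0,brush=0)
E
python3 - <<'E'
from h import *
ps={n:get_image(n) for n in("scene","top")}
for n,p in ps.items():
    cv2.imwrite(f"pics/{n}.png",p["frame"][:,:,::-1])
    print(n,p["xyz"],p["fovy"])
    for l,z in Z.items(): print(l,pts(p,l,z))
E
```

```text
scene [1.16600029 0.34105197 0.86503385] 57.647526891287605
lid [(0.87, [308, 234], [0.603, 0.1133]), (0.82, [263, 202], [0.568, -0.0463]), (0.62, [304, 179], [0.4242, 0.0101])]
lid_knob [(0.51, [263, 197], [0.5559, -0.0542]), (0.41, [307, 234], [0.6089, 0.115])]
pot [(0.97, [262, 214], [0.5655, -0.0524])]
mat [(0.58, [408, 239], [0.4315, 0.3479])]
gun [(0.72, [239, 250], [0.7031, -0.0404]), (0.68, [195, 193], [0.5992, -0.2741])]
squeeze_point [(0.61, [199, 159], [0.5396, -0.2875])]
nozzle_tip [(0.92, [231, 185], [0.5711, -0.1514])]
tray [(0.94, [348, 271], [0.6152, 0.2427])]
jar [(0.96, [240, 251], [0.7061, -0.0366]), (0.21, [162, 225], [0.7445, -0.2785])]
brush [(0.87, [163, 223], [0.7388, -0.2783])]
top [ 0.35098681 -0.00468203  1.27465799] 42.8768669295823
lid [(0.88, [237, 224], [0.5454, 0.0916]), (0.86, [303, 217], [0.5617, -0.0594]), (0.7, [284, 290], [0.3959, -0.0156])]
lid_knob [(0.5, [234, 224], [0.5454, 0.0992]), (0.44, [297, 218], [0.5589, -0.0462]), (0.41, [284, 292], [0.391, -0.0144])]
pot []
mat [(0.86, [130, 276], [0.4323, 0.3488])]
gun [(0.71, [392, 209], [0.5905, -0.2776]), (0.69, [300, 218], [0.5699, -0.055])]
squeeze_point [(0.9, [413, 231], [0.5238, -0.305])]
nozzle_tip [(0.97, [346, 211], [0.5734, -0.1564])]
tray [(0.88, [177, 201], [0.6131, 0.2431])]
jar [(0.77, [290, 165], [0.702, -0.0328])]
brush [(0.94, [387, 153], [0.7323, -0.2714])]
```

```bash
python3 -c "
import cv2;a=cv2.imread('pics/scene.png');b=cv2.imread('pics/top.png')
cv2.imwrite('pics/both.png',cv2.resize(cv2.vconcat([a,b]),None,fx=.71,fy=.71))"
```

```text
(no output)
```

View pics/top.png

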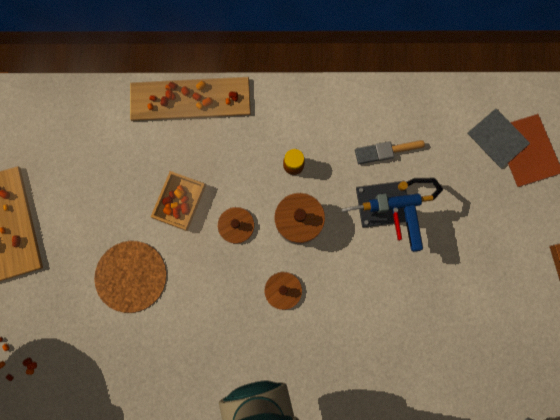

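View pics/scene.png

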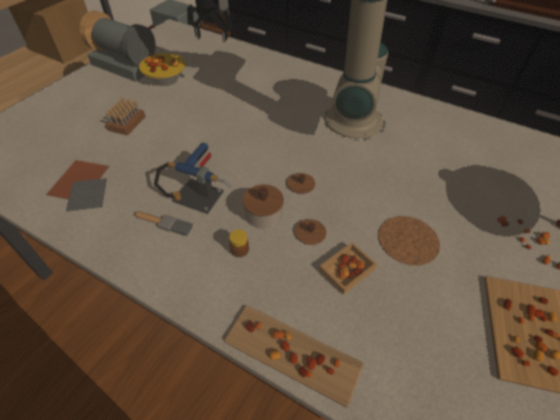

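The lid candidates in the top picture are (299,218), the largest, sitting on the pot, and smaller discs on the bench at (237,225) and (284,291). I choose (299,218). The mat is at (131,276), and the gun's grip and trigger at (412,228) and (398,225). I'll check the choice in one crop and refine the positions.

```bash
cat > m.py <<'E'
from h import *
def fit(p,label,z):
    out=[]
    for m in masks_of(p,label):
        c=max(cv2.findContours(m["pixels"].astype(np.uint8),cv2.RETR_EXTERNAL,cv2.CHAIN_APPROX_NONE)[0],key=len)
        w=np.array([at_z(p,u,v,z)[:2] for u,v in cv2.convexHull(c)[:,0]]).astype(np.float32)
        (x,y),r=cv2.minEnclosingCircle(w)
        out.append((round(m["confidence"],2),round(x,4),round(y,4),round(r,4)))
    return out
E
python3 - <<'E'
from m import *
for n in("top","scene"):
    p=get_image(n)
    print(n,"lid",fit(p,"lid",.066),"knob",fit(p,"lid_knob",.104),"mat",fit(p,"mat",.004))
    for l in("gun","trigger"):
        for m in masks_of(p,l):
            v,u=np.nonzero(m["pixels"]); print(l,round(m["confidence"],2),len(u),u.min(),u.max(),v.min(),v.max())
            if l=="trigger":
                w=np.array([at_z(p,a,b,.099)[:2] for a,b in zip(u,v)]).astype(np.float32); print(cv2.minAreaRect(w), cv2.boxPoints(cv2.minAreaRect(w)).round(4).tolist())
    if n=="top":
        a=cv2.resize(p["frame"][140:270,220:450,::-1],None,fx=3.4,fy=3.4,interpolation=cv2.INTER_CUBIC); cv2.imwrite("pics/crop.png",cv2.convertScaleAbs(a,alpha=1.6))
        # blue grip
        f=p["frame"].astype(int); b=(f[:,:,2]>f[:,:,0]+30)&(f[:,:,2]>60); v,u=np.nonzero(b); k=(u>400)&(u<430)&(v>212)&(v<260)
        w=np.array([at_z(p,x,y,.102)[:2] for x,y in zip(u[k],v[k])]).astype(np.float32); print("grip",cv2.minAreaRect(w),cv2.boxPoints(cv2.minAreaRect(w)).round(4).tolist())
E
```

```text
top lid [(0.93, 0.5446, 0.0952, 0.0422), (0.86, 0.5611, -0.0506, 0.059), (0.86, 0.397, -0.0131, 0.0423)] knob [(0.45, 0.5593, -0.0499, 0.0147), (0.44, 0.3956, -0.0124, 0.0088), (0.38, 0.5418, 0.0933, 0.0101)] mat []
gun 0.74 3225 341 442 177 251
trigger 0.51 141 393 401 208 239
((0.5403289198875427, -0.2668664753437042), (0.07014735788106918, 0.010666892863810062), 6.389289855957031) [[0.5048999786376953, -0.265500009059906], [0.5060999989509583, -0.2761000096797943], [0.5758000016212463, -0.26829999685287476], [0.5745999813079834, -0.25769999623298645]]
grip ((0.5230674147605896, -0.30177947878837585), (0.08421134948730469, 0.024155309423804283), 7.779751300811768) [[0.4796999990940094, -0.2955000102519989], [0.4830000102519989, -0.31940001249313354], [0.5663999915122986, -0.30799999833106995], [0.5631999969482422, -0.2840999960899353]]
scene lid [(0.94, 0.5637, -0.0495, 0.0612), (0.82, 0.5942, 0.1153, 0.0436), (0.7, 0.449, 0.01, 0.0442)] knob [(0.63, 0.4698, 0.0223, 0.0164), (0.6, 0.6105, 0.1234, 0.0156)] mat [(0.95, 0.4353, 0.3481, 0.0857)]
gun 0.83 2344 154 232 142 213
trigger 0.67 71 198 210 153 166
((0.5427824854850769, -0.261836439371109), (0.06222214922308922, 0.015323826111853123), 1.8768665790557861) [[0.5113999843597412, -0.25519999861717224], [0.511900007724762, -0.2705000042915344], [0.5741000175476074, -0.2685000002384186], [0.5735999941825867, -0.2531999945640564]]
```

View pics/crop.png

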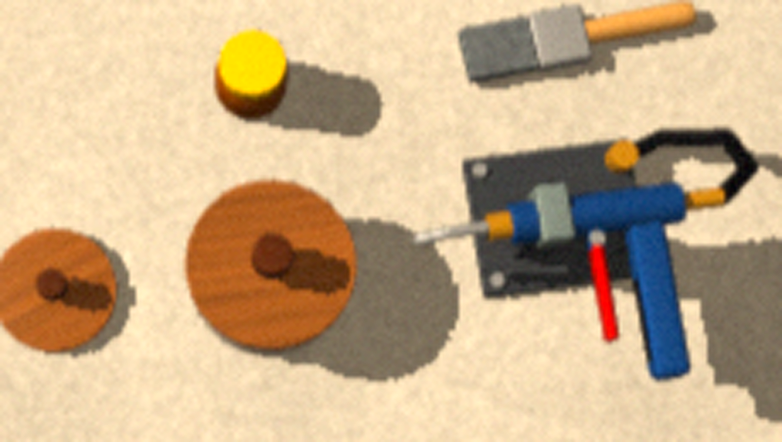

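The crop confirms the choice: the largest disc, on the pot at crop (272,265), knob (272,255). The smaller one at (52,290) is a look-alike. Next I'll work out the shift in tool axes.

```bash
cat > go.py <<'E'
from h import *
import sys
def plan(x,y,z,yaw=None):
    s=bot.get_state(); r=R.from_quat(s["eef_rot"]); d=r.inv().apply(np.array([x,y,z])-s["eef_pos"])*100
    ya=r.apply([0,1,0]); cur=np.degrees(np.arctan2(ya[1],ya[0]))
    t=None if yaw is None else [round(-((yaw-cur+90)%180-90),1)]
    print("t",round(s["t"],2),"pos",np.round(s["eef_pos"],4),"z",r.apply([0,0,1]).round(3),"y dir",round(cur,1),"q6",round(s["qpos"][5],2),"gap",round(s["finger_gap"],3),"ff",np.round(s["finger_force"],2),"wf",np.round(s["wrist_force"],1))
    print("shift cm",d.round(2),"turn",t)
if __name__=="__main__": plan(*map(float,sys.argv[1:]))
E
python3 go.py .5605 -.050 .26 90
```

```text
t 1.7 pos [ 0.1611 -0.4997  0.3039] z [ 0. -0. -1.] y dir -72.1 q6 -0.07 gap 0.998 ff 0.0 wf [ 1.  -0.1 -0.2]
shift cm [ 51.81 -30.55   4.39] turn [np.float64(17.9)]
```

```bash
python3 -m creep '[[4,-2.4,0.4,4,1],[8.5,-5,0.8,8,1],[13,-7.6,1.2,12,1],[17.3,-10.2,1.6,16,1],[21.5,-12.7,2,17.9,1]]'
python3 -m creep '[[4,-2,0.4,0,1],[8.5,-4,0.8,0,1],[13,-6,1.2,0,1],[17,-8,1.6,0,1],[20,-9,2,0,1]]'; python3 go.py .5605 -.050 .26 90
```

```text
t: 2.2
eef_pos: [0.3252, -0.314, 0.2843]
eef_rot: [1.0, -0.002, 0.0, 0.0]
wrist_force: [0.5, -1.0, 0.2]
finger_gap: 1.0
finger_force: 0.0
t: 2.7
eef_pos: [0.5265, -0.2237, 0.2639]
eef_rot: [1.0, 0.001, 0.0, -0.0]
wrist_force: [-0.1, -0.2, -0.1]
finger_gap: 1.0
finger_force: 0.0
t 2.7 pos [ 0.5265 -0.2237  0.2639] z [ 0.  0. -1.] y dir -89.9 q6 1.1 gap 1.0 ff 0.0 wf [-0.1 -0.2 -0.1]
shift cm [  3.43 -17.37   0.39] turn [np.float64(0.1)]
```

```bash
python3 -m creep '[[1,-4.5,0.1,0,1],[2,-9,0.2,0,1],[3,-13,0.3,0,1],[3.4,-17.3,0.4,0,1],[3.4,-17.3,0.4,0,1]]'
cat >> h.py <<'E'
def fray(p,u,v):
    f=p["frame"].shape[0]/2/np.tan(np.radians(p["fovy"])/2); x,y=u-p["cx"],v-p["cy"]; r=np.hypot(x,y); th=r/f
    return np.array(p["xyz"]),R.from_quat(p["orientation"]).apply([np.sin(th)*x/r,np.sin(th)*y/r,np.cos(th)])
def wz(p,u,v,z):
    o,d=fray(p,u,v); return (o+d*(z-o[2])/d[2])[:2]
def wfit(p,label,z):
    out=[]
    for m in masks_of(p,label):
        c=max(cv2.findContours(m["pixels"].astype(np.uint8),cv2.RETR_EXTERNAL,cv2.CHAIN_APPROX_NONE)[0],key=len)
        w=np.array([wz(p,u,v,z) for u,v in cv2.convexHull(c)[:,0]]).astype(np.float32)
        (x,y),r=cv2.minEnclosingCircle(w); out.append([round(float(k),4) for k in (m["confidence"],x,y,r)])
    return out
def wpts(p,l,z): return [(round(r["confidence"],2),(np.array(r["xy"])*[560,420]).round().tolist(),wz(p,r["xy"][0]*560,r["xy"][1]*420,z).round(4).tolist()) for r in pinpoint(p,l)]
E
python3 - <<'E'
from h import *
p=get_image("wrist"); cv2.imwrite("pics/w1.png",p["frame"][:,:,::-1])
print("lid",wfit(p,"lid",.067),"knob",wfit(p,"lid_knob",.104))
for l in("lid","lid_knob","squeeze_point","nozzle_tip","gun"): print(l,wpts(p,l,Z[l]))
E
python3 go.py .5605 -.050 .15 90
```

```text
t: 3.2
eef_pos: [0.5588, -0.0483, 0.26]
eef_rot: [1.0, 0.003, -0.0, -0.001]
wrist_force: [-0.7, -0.7, 0.1]
finger_gap: 1.008
finger_force: 0.0
lid [[0.94, 0.5604, -0.0511, 0.0587], [0.78, 0.567, 0.0734, 0.0373], [0.56, 0.439, -0.0202, 0.0384]] knob [[0.78, 0.5737, 0.0639, 0.0116], [0.71, 0.5633, -0.0513, 0.0161], [0.55, 0.4562, -0.021, 0.0134]]
lid [(0.92, [243.0, 311.0], [0.4387, -0.0184]), (0.74, [274.0, 193.0], [0.5615, -0.0492]), (0.66, [136.0, 188.0], [0.5668, 0.077])]
lid_knob [(0.95, [137.0, 190.0], [0.567, 0.0729]), (0.77, [274.0, 197.0], [0.5606, -0.0489]), (0.56, [243.0, 317.0], [0.4366, -0.0188])]
squeeze_point [(0.97, [522.0, 234.0], [0.5314, -0.299])]
nozzle_tip [(0.77, [396.0, 187.0], [0.5729, -0.152])]
gun [(0.92, [474.0, 153.0], [0.5976, -0.2818])]
t 3.6 pos [ 0.5584 -0.0539  0.2602] z [-0. -0. -1.] y dir -90.1 q6 1.41 gap 1.002 ff 0.0 wf [ 0.  -0.1  0.9]
shift cm [ 0.21 -0.39 11.02] turn [np.float64(-0.1)]
```

View pics/w1.png

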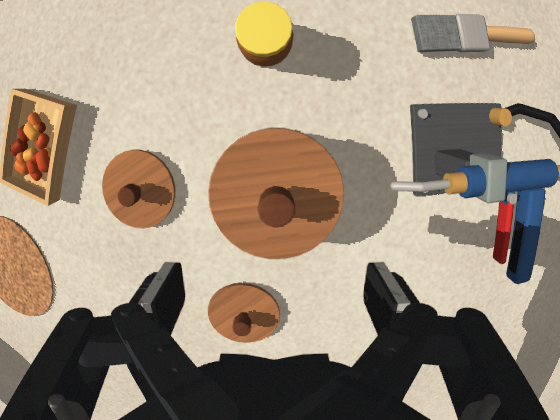

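The wrist picture shows the lid centred at pixel (275,193) with its knob at (276,207), midway between the fingers. The gun's grip and trigger are at (525,230). Descending to the knob.

```bash
python3 -m creep '[[0.2,-0.35,2.5,0,1],[0.25,-0.35,5,0,1],[0.25,-0.35,7,0,1],[0.25,-0.35,8,0,1],[0.25,-0.35,8,0,1]]'; python3 go.py .5608 -.0505 .147 90
```

```text
t: 4.1
eef_pos: [0.5604, -0.0497, 0.1788]
eef_rot: [1.0, -0.001, -0.001, -0.0]
wrist_force: [-0.2, 0.3, 0.7]
finger_gap: 1.0
finger_force: 0.0
t 4.1 pos [ 0.5604 -0.0497  0.1788] z [-0.003  0.    -1.   ] y dir -90.1 q6 1.42 gap 1.0 ff 0.0 wf [-0.2  0.3  0.7]
shift cm [0.05 0.08 3.18] turn [np.float64(-0.1)]
```

```bash
python3 -m creep '[[0,0,1,0,1],[0,0,2,0,1],[0,0,2.8,0,1],[0,0,3.2,0,1],[0,0,3.2,0,0.7]]' 30; python3 -m creep '[[0,0,0,0,0.5],[0,0,0,0,0.3],[0,0,0,0,0.15],[0,0,0,0,0.1],[0,0,0,0,0.1]]' 30; python3 go.py .5608 -.0505 .147 90
```

```text
t: 4.6
eef_pos: [0.5607, -0.0492, 0.1474]
eef_rot: [1.0, -0.0, -0.001, -0.0]
wrist_force: [0.6, 0.4, 0.6]
finger_gap: 0.857
finger_force: 0.0
t: 5.1
eef_pos: [0.5612, -0.0493, 0.1488]
eef_rot: [1.0, -0.0, 0.001, 0.0]
wrist_force: [0.3, 0.0, 3.3]
finger_gap: 0.314
finger_force: 29.8
t 5.1 pos [ 0.5612 -0.0493  0.1488] z [ 0.001 -0.    -1.   ] y dir -90.0 q6 1.42 gap 0.314 ff 29.76 wf [0.3 0.  3.3]
shift cm [-0.04  0.12  0.18] turn [np.float64(-0.0)]
```

```bash
python3 -m creep '[[0,0,-0.5,0,0.1],[0,0,-1.2,0,0.1],[0,0,-2.2,0,0.1],[0,0,-3.5,0,0.1],[0,0,-5,0,0.1]]' 40; python3 -m creep '[[0,0,-1.5,0,0.1],[0,0,-3,0,0.1],[0,0,-3.5,0,0.1],[0,0,-3.5,0,0.1]]'; python3 - <<'E'
from m import *
p=get_image("wrist"); cv2.imwrite("pics/w2.png",p["frame"][:,:,::-1])
q=get_image("top"); print("mat",pts(q,"mat",0),fit(q,"mat",.004))
E
python3 go.py .4335 .3485 .235 90
```

```text
t: 5.6
eef_pos: [0.5609, -0.0493, 0.1994]
eef_rot: [1.0, -0.0, -0.0, 0.0]
wrist_force: [-0.1, -0.4, -1.5]
finger_gap: 0.315
finger_force: 39.4
t: 6.0
eef_pos: [0.5613, -0.0493, 0.2345]
eef_rot: [1.0, -0.0, 0.001, 0.0]
wrist_force: [0.0, -0.6, -1.7]
finger_gap: 0.315
finger_force: 39.4
mat [(0.72, [129, 277], [0.4291, 0.3505])] [(0.75, 0.4336, 0.3491, 0.086)]
t 6.2 pos [ 0.5607 -0.0492  0.2321] z [-0.002  0.    -1.   ] y dir -90.0 q6 1.42 gap 0.314 ff 39.41 wf [-0.3 -0.4 -0.9]
shift cm [-12.74 -39.77  -0.25] turn [np.float64(-0.0)]
```

View pics/w2.png

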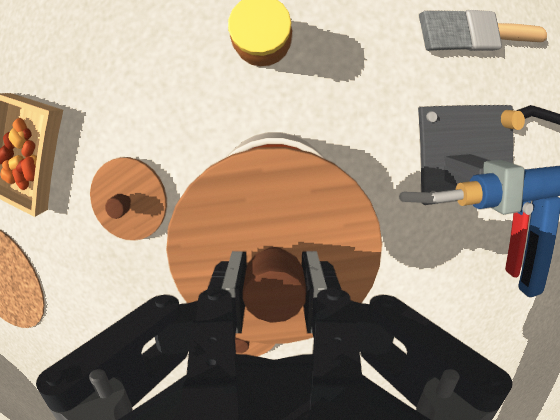

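The lid is held by the knob at (275,285), level and clear of the pot. Carrying it to the mat.

```bash
python3 -m creep '[[-0.6,-2,0,0,0.1],[-1.8,-5.5,0,0,0.1],[-3,-9.5,0,0,0.1],[-4.3,-13.5,0,0,0.1],[-5.6,-17.5,0,0,0.1]]'; python3 -m creep '[[-1.3,-4,0,0,0.1],[-2.6,-8,0,0,0.1],[-3.9,-12,0,0,0.1],[-5.1,-16,0,0,0.1],[-6.1,-19,0,0,0.1]]';python3 -m creep '[[-0.6,-2,0,0,0.1],[-1,-3.2,0,0,0.1],[-1,-3.2,0,0,0.1],[-1,-3.2,0,0,0.1]]'; python3 go.py .4335 .3485 .0988 90
```

```text
t: 6.7
eef_pos: [0.5042, 0.1271, 0.2324]
eef_rot: [1.0, -0.001, -0.001, 0.0]
wrist_force: [0.2, 0.1, -1.6]
finger_gap: 0.312
finger_force: 39.6
t: 7.2
eef_pos: [0.443, 0.3178, 0.2324]
eef_rot: [1.0, 0.0, -0.001, 0.0]
wrist_force: [-0.2, -0.2, -1.1]
finger_gap: 0.312
finger_force: 39.7
t: 7.6
eef_pos: [0.4344, 0.3471, 0.2328]
eef_rot: [1.0, -0.0, -0.0, 0.0]
wrist_force: [0.1, 0.8, -1.9]
finger_gap: 0.314
finger_force: 39.7
t 7.6 pos [0.4344 0.3471 0.2328] z [-0.    -0.001 -1.   ] y dir -90.1 q6 2.18 gap 0.314 ff 39.67 wf [ 0.1  0.8 -1.9]
shift cm [-0.09 -0.15 13.4 ] turn [np.float64(-0.1)]
```

```bash
python3 -m creep '[[-0.1,-0.15,2,0,0.1],[-0.1,-0.15,5,0,0.1],[-0.1,-0.15,8,0,0.1],[-0.1,-0.15,10.5,0,0.1],[-0.1,-0.15,12,0,0.1]]'; python3 -m creep '[[0,0,0.4,0,0.1],[0,0,0.6,0,0.1],[0,0,0.8,0,0.1],[0,0,0.8,0,0.1]]'; python3 go.py .4335 .3485 .0985 90
```

```text
t: 8.1
eef_pos: [0.4331, 0.3476, 0.1108]
eef_rot: [1.0, -0.001, -0.001, 0.001]
wrist_force: [0.1, -0.6, -1.5]
finger_gap: 0.316
finger_force: 39.7
t: 8.5
eef_pos: [0.4337, 0.3495, 0.1062]
eef_rot: [1.0, -0.0, 0.001, -0.0]
wrist_force: [0.4, -0.0, -1.3]
finger_gap: 0.314
finger_force: 39.7
t 8.5 pos [0.4337 0.3495 0.1062] z [ 0.002  0.001 -1.   ] y dir -90.0 q6 2.18 gap 0.314 ff 39.69 wf [ 0.4 -0.  -1.3]
shift cm [-0.02  0.1   0.77] turn [np.float64(-0.0)]
```

Still in the air; lowering in millimetre steps until the wrist force shows contact.

```bash
python3 -m creep '[[0,0,0.15,0,0.1],[0,0,0.3,0,0.1],[0,0,0.45,0,0.1],[0,0,0.45,0,0.1]]'; python3 -m creep '[[0,0,0.1,0,0.1],[0,0,0.2,0,0.1],[0,0,0.2,0,0.1]]';python3 -m creep '[[0,0,0.1,0,0.1],[0,0,0.1,0,0.1]]'; python3 go.py .4335 .3485 .0985 90
```

```text
t: 8.9
eef_pos: [0.4331, 0.3493, 0.1004]
eef_rot: [1.0, -0.0, -0.0, 0.0]
wrist_force: [-0.5, 0.0, -1.6]
finger_gap: 0.312
finger_force: 39.7
t: 9.2
eef_pos: [0.4333, 0.3493, 0.0989]
eef_rot: [1.0, -0.0, 0.0, -0.0]
wrist_force: [-1.0, 0.4, 0.2]
finger_gap: 0.315
finger_force: 39.9
t: 9.4
eef_pos: [0.4334, 0.3495, 0.0988]
eef_rot: [1.0, -0.0, 0.0, -0.0]
wrist_force: [-2.8, -2.1, 6.4]
finger_gap: 0.321
finger_force: 40.4
t 9.4 pos [0.4334 0.3495 0.0988] z [ 0.001  0.    -1.   ] y dir -90.0 q6 2.18 gap 0.321 ff 40.38 wf [-2.8 -2.1  6.4]
shift cm [0.01 0.1  0.03] turn [np.float64(-0.0)]
```

```bash
python3 -m creep '[[0,0,-0.1,0,0.1],[0,0,-0.1,0,0.4],[0,0,-0.1,0,0.7],[0,0,-0.1,0,0.9],[0,0,-0.1,0,0.9]]' 20; python3 -m creep '[[0,0,-2,0,0.9],[0,0,-6,0,0.9],[0,0,-10,0,0.9],[0,0,-13,0,0.9],[0,0,-14,0,0.9]]';  python3 - <<'E'
from h import *
p=get_image("wrist"); cv2.imwrite("pics/w3.png",p["frame"][:,:,::-1])
print("lid",wfit(p,"lid",.016),"mat",wfit(p,"mat",.004))
E
python3 go.py .5314 -.299 .26
```

```text
t: 9.9
eef_pos: [0.4332, 0.3493, 0.0986]
eef_rot: [1.0, -0.0, 0.0, 0.0]
wrist_force: [-0.1, -0.4, -0.4]
finger_gap: 0.888
finger_force: 0.0
t: 10.4
eef_pos: [0.4341, 0.3499, 0.2428]
eef_rot: [1.0, -0.0, 0.003, -0.002]
wrist_force: [0.6, -0.4, 0.4]
finger_gap: 0.899
finger_force: 0.0
lid [[0.84, 0.399, -0.0042, 0.0475], [0.78, 0.4325, 0.348, 0.0587]] mat [[0.88, 0.4326, 0.3483, 0.0852]]
t 10.55 pos [0.4332 0.3492 0.2379] z [-0. -0. -1.] y dir -90.0 q6 2.18 gap 0.893 ff 0.0 wf [-0.  -0.3 -0.5]
shift cm [ 9.87 64.82 -2.19] turn None
```

View pics/w3.png

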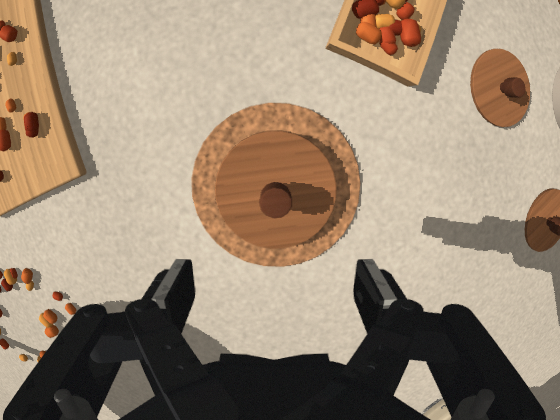

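The lid is centred on the mat, lid (276,188) and mat (276,185), flat and released. Heading to the gun.

```bash
python3 -m creep '[[0.6,4,-0.4,0,1],[1.2,8.5,-0.8,0,1],[1.9,13,-1.2,0,1],[2.6,17.5,-1.7,0,1],[3.3,22,-2.2,0,1]]'; python3 -m creep '[[0.7,4.5,0,0,1],[1.4,9,0,0,1],[2.1,13.5,0,0,1],[2.8,18,0,0,1],[3.4,22.4,0,0,1]]'; python3 -m creep '[[0.6,4.4,0,-3,1],[1.2,8.8,0,-6,1],[1.8,12.5,0,-7.8,1],[2,14.4,0,-7.8,1],[2,14.4,0,-7.8,1]]'; cat > g.py <<'E'
from h import *
import sys
p=get_image("wrist"); cv2.imwrite(f"pics/{sys.argv[1]}.png",p["frame"][:,:,::-1])
for l in("squeeze_point","nozzle_tip","gun"): print(l,wpts(p,l,Z[l]))
def rect(m,z):
    c=max(cv2.findContours(m.astype(np.uint8),cv2.RETR_EXTERNAL,cv2.CHAIN_APPROX_NONE)[0],key=len)[:,0]
    b=cv2.minAreaRect(np.array([wz(p,u,v,z) for u,v in c]).astype(np.float32)); return np.round(cv2.boxPoints(b),4).tolist()
f=p["frame"].astype(int)
red=(f[:,:,0]>90)&(f[:,:,1]<f[:,:,0]*.25)&(f[:,:,2]<f[:,:,0]*.35)
print("red top",red.sum(),rect(red,.099))
blue=(f[:,:,2]>f[:,:,0]*2)&(f[:,:,2]>60); print("blue",blue.sum())
v,u=np.nonzero(blue); w=np.array([wz(p,a,b,.102) for a,b in zip(u,v)])
np.save("blue.npy",w)
for x in(.49,.50,.51,.52,.53,.54,.55):
    k=abs(w[:,0]-x)<.0015; print(x,w[k,1].min().round(4),w[k,1].max().round(4)) if k.any() else None
E
python3 g.py w4; python3 go.py .5314 -.299 .26 97.8
```

```text
t: 11.05
eef_pos: [0.4654, 0.1275, 0.2582]
eef_rot: [1.0, -0.0, -0.002, 0.0]
wrist_force: [0.6, 0.4, 0.0]
finger_gap: 0.999
finger_force: 0.0
t: 11.55
eef_pos: [0.4993, -0.0966, 0.258]
eef_rot: [1.0, -0.0, -0.002, -0.0]
wrist_force: [-0.7, 0.4, -0.0]
finger_gap: 0.998
finger_force: 0.0
t: 12.05
eef_pos: [0.5191, -0.2409, 0.2573]
eef_rot: [0.998, 0.066, -0.002, -0.001]
wrist_force: [-0.5, 0.3, 0.3]
finger_gap: 1.001
finger_force: 0.0
squeeze_point [(0.56, [348.0, 201.0], [0.5316, -0.298])]
nozzle_tip [(0.58, [170.0, 121.0], [0.5748, -0.151])]
gun [(0.83, [320.0, 115.0], [0.5929, -0.2777])]
red top 451 [[0.5055999755859375, -0.2685999870300293], [0.506600022315979, -0.27639999985694885], [0.5666000247001648, -0.2689000070095062], [0.5655999779701233, -0.26109999418258667]]
blue 8447
0.49 -0.3193 -0.2948
0.5 -0.3186 -0.2952
0.51 -0.3173 -0.2939
0.52 -0.3157 -0.2926
0.53 -0.3145 -0.2913
0.54 -0.3134 -0.2901
0.55 -0.3115 -0.2866
t 12.25 pos [ 0.5197 -0.2377  0.2596] z [-0.002  0.001 -1.   ] y dir -82.2 q6 0.94 gap 0.998 ff 0.0 wf [-0.3  0.5 -0.9]
shift cm [ 0.32  6.23 -0.05] turn [np.float64(0.0)]
```

View pics/w4.png

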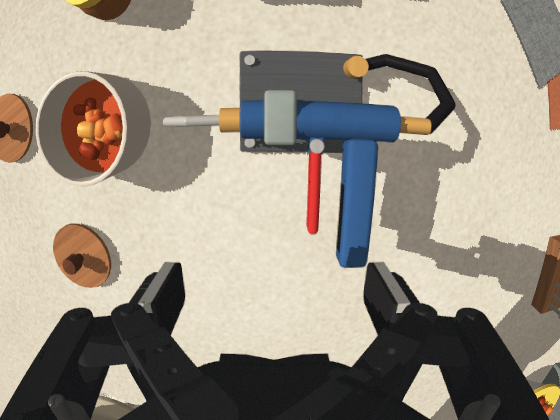

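The wrist picture shows the grip at (358,205), the trigger at (314,190) and open pot at (85,128), unmoved, with the fingers parallel to the grip. Grip edge and trigger edge give a squeeze centre of about (0.5315, -0.296).

```bash
python3 -m creep '[[0.2,3,0,0,1],[0.35,5.9,0,0,1],[0.35,5.9,3,0,1],[0.35,5.9,6.5,0,1],[0.35,5.9,6.5,0,1]]'; python3 g.py w5; python3 go.py .5315 -.296 .141 97.6
```

```text
t: 12.75
eef_pos: [0.5297, -0.2946, 0.1898]
eef_rot: [0.998, 0.068, -0.004, -0.003]
wrist_force: [0.2, 0.1, -0.4]
finger_gap: 1.0
finger_force: 0.0
squeeze_point [(0.65, [279.0, 240.0], [0.5316, -0.2974])]
nozzle_tip [(0.64, [62.0, 137.0], [0.5753, -0.1488])]
gun [(0.83, [267.0, 117.0], [0.5954, -0.2797])]
red top 391 [[0.5242999792098999, -0.27070000767707825], [0.5248000025749207, -0.27549999952316284], [0.5491999983787537, -0.2727000117301941], [0.5486999750137329, -0.2678999900817871]]
blue 16192
0.49 -0.3204 -0.2981
0.5 -0.3195 -0.2968
0.51 -0.3182 -0.2954
0.52 -0.3169 -0.294
0.53 -0.3156 -0.2927
0.54 -0.3144 -0.2914
0.55 -0.313 -0.2905
t 12.95 pos [ 0.5321 -0.2965  0.1983] z [ 0.003 -0.002 -1.   ] y dir -82.2 q6 0.87 gap 1.002 ff 0.0 wf [-0.4  0.1  0.1]
shift cm [-0.07 -0.08  5.73] turn [np.float64(0.2)]
```

View pics/w5.png

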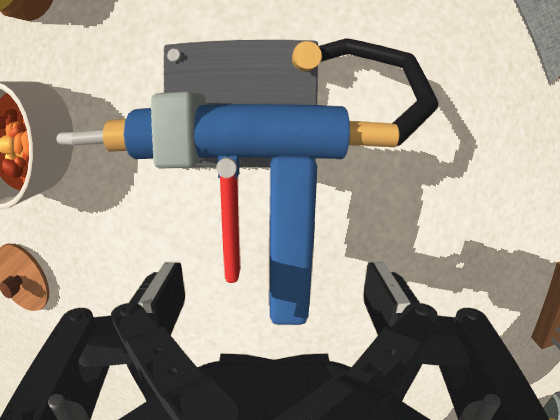

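The trigger (231,225) and grip (292,240) sit between the fingers, and the estimate now agrees to a millimetre. Descending straight down.

```bash
python3 -m creep '[[0,0,1.5,0,1],[0,0,3,0,1],[0,0,4.5,0,1],[0,0,5.6,0,1],[0,0,5.6,0,1]]'; python3 go.py .5315 -.296 .141 97.6; python3 -m creep '[[0,0,0,0,0.9],[0,0,0,0,0.8],[0,0,0,0,0.7],[0,0,0,0,0.6],[0,0,0,0,0.5]]' 25;python3 -m creep '[[0,0,0,0,0.4],[0,0,0,0,0.3],[0,0,0,0,0.3],[0,0,0,0,0.3]]' 25; python3 go.py .5315 -.296 .141 97.6
```

```text
t: 13.45
eef_pos: [0.5304, -0.2962, 0.1367]
eef_rot: [0.998, 0.068, -0.002, -0.001]
wrist_force: [0.1, -0.5, 0.9]
finger_gap: 1.001
finger_force: 0.0
t 13.45 pos [ 0.5304 -0.2962  0.1367] z [-0.004  0.002 -1.   ] y dir -82.2 q6 0.87 gap 1.001 ff 0.0 wf [ 0.1 -0.5  0.9]
shift cm [ 0.11 -0.   -0.43] turn [np.float64(0.2)]
t: 13.95
eef_pos: [0.5317, -0.2955, 0.1407]
eef_rot: [0.998, 0.068, 0.0, -0.001]
wrist_force: [-3.0, 9.1, 6.7]
finger_gap: 0.503
finger_force: 4.8
t: 14.35
eef_pos: [0.5317, -0.2955, 0.1408]
eef_rot: [0.998, 0.068, 0.0, -0.001]
wrist_force: [-2.0, 7.6, 5.3]
finger_gap: 0.456
finger_force: 24.5
t 14.35 pos [ 0.5317 -0.2955  0.1408] z [ 0.001  0.002 -1.   ] y dir -82.2 q6 0.87 gap 0.456 ff 24.5 wf [-2.   7.6  5.3]
shift cm [-0.03  0.04 -0.02] turn [np.float64(0.2)]
```

```bash
python3 -m creep '[[0,0,0,0,0.3],[0,0,0,0,0.3],[0,0,0,0,0.3],[0,0,0,0,0.3],[0,0,0,0,0.3]]' 35;python3 -m creep '[[0,0,0,0,0.3],[0,0,0,0,0.3],[0,0,0,0,0.3],[0,0,0,0,0.3],[0,0,0,0,0.3]]' 35; python3 - <<'E'
from h import *
p=get_image("wrist"); q=get_image("top")
a=p["frame"][:,:,::-1]; b=cv2.resize(q["frame"][180:270,340:460,::-1],(560,420))
cv2.imwrite("pics/sq.png",cv2.resize(cv2.vconcat([a,b]),(400,600)))
E
```

```text
t: 14.85
eef_pos: [0.5317, -0.2957, 0.1409]
eef_rot: [0.998, 0.068, 0.0, -0.001]
wrist_force: [-2.8, 7.1, 5.5]
finger_gap: 0.45
finger_force: 33.7
t: 15.35
eef_pos: [0.5317, -0.2957, 0.1409]
eef_rot: [0.998, 0.068, 0.0, -0.001]
wrist_force: [-1.8, 6.4, 6.6]
finger_gap: 0.458
finger_force: 33.7
```

View pics/sq.png

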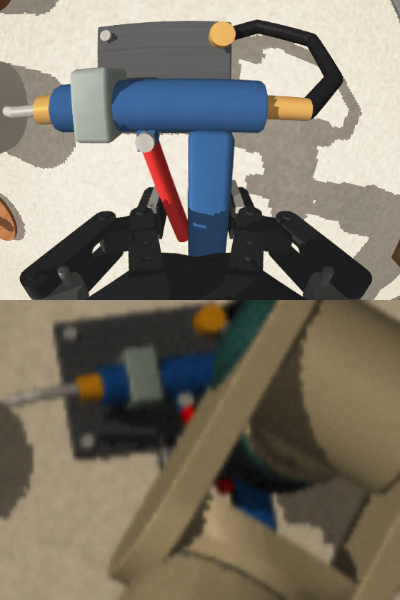

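The trigger, running from (146,142) to (182,238), is swung right against the grip. It has been held for over a second, so I release it and withdraw upward.

```bash
python3 -m creep '[[0,0,0,0,0.6],[0,0,0,0,0.8],[0,0,0,0,1],[0,0,0,0,1],[0,0,0,0,1]]' 20; python3 -m creep '[[0,0,0,0,1],[0,0,-2,0,1],[0,0,-5,0,1],[0,0,-9,0,1],[0,0,-12,0,1]]'; python3 -m creep '[[0,-3,0,0,1],[0,-6,0,0,1],[0,-6,0,0,1],[0,-6,0,0,1]]'; python3 g.py w6; python3 - <<'E'
from m import *
q=get_image("top"); print("lid",fit(q,"lid",.014),"mat",fit(q,"mat",.004))
E
python3 go.py .5 -.2 .26
```

```text
t: 15.95
eef_pos: [0.5314, -0.2971, 0.1401]
eef_rot: [0.998, 0.068, 0.0, 0.0]
wrist_force: [0.5, -0.7, -0.0]
finger_gap: 1.004
finger_force: 0.0
t: 16.45
eef_pos: [0.5314, -0.297, 0.2624]
eef_rot: [0.998, 0.068, 0.001, 0.001]
wrist_force: [-0.1, -0.4, -0.7]
finger_gap: 0.998
finger_force: 0.0
t: 16.85
eef_pos: [0.5233, -0.2371, 0.26]
eef_rot: [0.998, 0.068, 0.0, 0.0]
wrist_force: [-0.4, 0.5, -0.5]
finger_gap: 0.997
finger_force: 0.0
squeeze_point [(0.85, [352.0, 206.0], [0.5328, -0.299])]
nozzle_tip [(0.93, [171.0, 127.0], [0.5749, -0.1481])]
gun [(0.56, [324.0, 118.0], [0.5957, -0.2795])]
red top 387 [[0.5062000155448914, -0.2712000012397766], [0.5066999793052673, -0.27570000290870667], [0.5658000111579895, -0.2685999870300293], [0.5651999711990356, -0.26409998536109924]]
blue 8133
0.49 -0.3192 -0.2941
0.5 -0.3177 -0.2953
0.51 -0.317 -0.2939
0.52 -0.3162 -0.2926
0.53 -0.3146 -0.2912
0.54 -0.3129 -0.2899
0.55 -0.3114 -0.2864
lid [(0.91, 0.5543, 0.099, 0.0441), (0.8, 0.3976, -0.0127, 0.0443), (0.56, 0.4349, 0.3488, 0.059), (0.53, 0.6177, -0.2047, 0.0602)] mat [(0.88, 0.4326, 0.3482, 0.0844)]
t 17.2 pos [ 0.5232 -0.2378  0.2595] z [-0. -0. -1.] y dir -82.3 q6 0.95 gap 1.001 ff 0.0 wf [0.3 0.5 0.6]
shift cm [-1.79 -4.06 -0.05] turn None
```

View pics/w6.png

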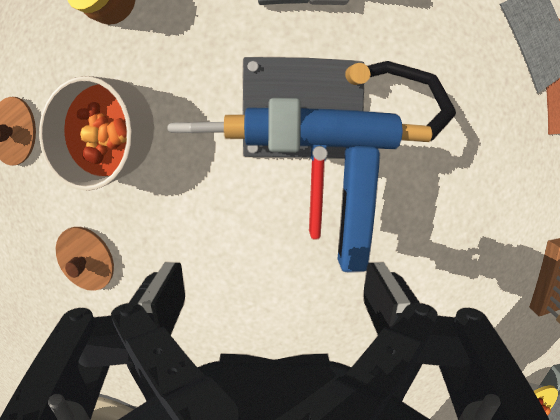

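The trigger (317,195) is back at rest, the pot (88,132) is unmoved, and the lid lies within 3 mm of the mat's centre. Handing in.

```bash
python3 -c "
from station import bot
print(bot.hand_in())"
```

```text
the job is handed in; nothing more can be done
None
```

The job is handed in, with no verdict shown: the lid lies flat on the cork mat within 3 mm of its centre, the trigger was held home for over a second and has sprung back, and the pot looks unmoved.

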